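Stamp the keepsake box on a long side and an end

ROBOT

A 7-joint arm with a two-finger parallel gripper is mounted at the origin on the work surface. World frame = base frame: x ahead of the robot, y to its left, z up, the work surface at z = 0. Lengths are in m, angles in rad, forces in N, time in s.
With the tool pointing down it reaches from about 0.425 to 0.875 m from the base axis. Payload 4.7 kg.
Tool frame: the origin (TCP) lies at the very end of the fingers, on their centre line; the grasp point (between the pads) lies 19 mm behind it; z points along the fingers, y is the direction in which the jaws open and shut (so a half turn about z gives the same grasp; the last joint's range is limited). The gripper opens to 87 mm and grips with 3 to 60 N. Pads are 19 mm wide; open, the fingers measure 117 mm over their backs; the gripper's body (75 mm by 190 mm) begins 51 mm behind the grasp point.
Start: joints at [1.218, 0.321, -0.07, 1.45, 0.023, 1.371, -0.057], TCP at [0.233, -0.607, 0.223] pointing down, gripper open.
Joint ranges: [-2.86, 2.86], [-0.3, 2.09], [-1.38, 1.24], [0.06, 2.45], [-1.56, 4.7], [0.09, 2.05], [-2.69, 2.69]. Speed limits (rad/s): [2.57, 2.57, 3.14, 3.14, 3.14, 3.14, 3.14].

INTERFACE

Orientations are given as a rotation vector (axis times angle).
In Python, from bench import ctrl, get_image, camera_info gives the robot as it stands.
- The arm moves only by the tool carry_out, never from a script. Its argument "commands" is a list of rows, each an object of numbers: "tx", "ty", "tz": the shift along the tool's x, y, z in m; "rx", "ry", "rz": the turn, a rotation vector about the tool's x, y, z in rad; "jaw": the opening, from 0 (shut) to 1 (fully open). In form: [{"tx": .., "ty": .., "tz": .., "rx": .., "ry": .., "rz": .., "jaw": ..}, ...]. A call has 1 to 12 rows; each row is the pose to reach, as a shift and turn from the pose commanded when the call began, along the tool's axes at that moment; what a row does not reach only later rows make up. A row lasts 1/8 s, in which the tool goes at most 62.5 mm and 10.7 degrees, less where a joint would pass 70% of its speed; a pose out of reach is approached as far as the arm can. A call with a gripper value outside its range is refused whole. The fingers move at their own pace and stop on an object; "grip_force" is the grip in N (left out, the last holds). Time passes only in rows, so rows that repeat a pose let the fingers close. It gives the time, the measured TCP pose, the force and the opening at its end, in the units of the state.
- ctrl.get_state(): the state, without advancing time (a new reading comes with each control period).
- get_image(name): name is "scene" or "top"; returns the picture (420x560x3 uint8, red, green, blue); there is no depth.
- camera_info(name): a dict with "intrinsics" (3x3 intrinsics, pixels), "k1" (the pictures are not rectified: a ray, as slopes to the right and down, at radius r is drawn at 1 + k1 r^2 times it, then the intrinsics apply), "R" (3x3) and "t" (3): a world point X has camera coordinates R X + t. Camera axes: x right, y down, z forward; pixel columns grow to the right and rows downward; lengths in m; the calibration is good to about 2 mm. A picture is of the moment at which its call begins. camera_info takes no time and is no camera call.
- ctrl.close_job(): hands the job in, once; it reports no verdict.
The state is a dict: "time": time; "joint_positions": joint angles; "qd": joint speeds; "joint_torque": joint torques, N m; "position": TCP position; "tool_rot": TCP orientation; "ft_force": force on the tool from outside, world axes, zero at the start; "torque": the same for the moment, N m; "grip_width": opening from 0.0 (shut) to 1.0 (fully open).
Only numpy, scipy, OpenCV 4.12 (cv2) and the standard library are available. Lean on these libraries where they do the work, as an engineer would, in place of code of your own. Each camera call takes 0.05 s, during which the arm holds its last target.

TASK

Mark the wooden keepsake box with the bar handle for the sale: holding it upright and low over the table, push the middle of one of its long sides squarely against the spring-loaded stamp until the stamp plate is pushed all the way back, and keep it there for a moment. Draw it back so the plate springs out again, turn the box a quarter turn and press the middle of one of its short ends in the same way. Then set it down upright on the table, clear of the stamp, and let go.

Things in the scene. Friction and masses are not known exactly. Their poses are not given: they have to be found in the camera images.
- keepsake_mid (a point): Centre of the loose wooden box with an upright bar handle (0.2-0.4 kg), 48 mm above its underside; 96 mm high in all. Body 90 (its x) x 60 (its y) x 58 mm high; centred on top a solid dark bar 50 long (x), 14 thick (y), 38 mm high. Long sides lie 30 mm from the centre across y, short ends 45 mm across x; either of each will do. Not the square box with a brass knob, the low box without handle.
- stamp_face (a point): Centre of the front of the stamp plate, 32 mm above the table; moves with it. Black rubber pad 80 mm wide, 36 high (14 to 50 mm above the table) before a low steel bent bracket fixed to the table (up to 54 mm high, 100 deep, 110 wide). x points level into the stamp, the way to push (roughly away from the robot), y along the width, z up. Bare table in front.
- stamp (a joint): Travel of the spring-loaded stamp plate in m: 0 sprung out, 0.012 pushed all the way back against its stop. The spring pushes back with about 1 N at the start and 5 N at the stop; it returns by itself.
There are look-alikes about, which are no part of the job. Leave any green or purple look-alike of the part that bears keepsake_mid alone.

How it is judged:
By the outcome, as a careful person would: the job done as asked, in the order asked, and still so for the second after the job is handed in, with the robot touching nothing.
It also fails if it takes over 58 s, if anything falls off the work surface, if the arm or the gripper's body presses on something with over 40 N, if the wrist force passes 120 N, or if a joint passes its speed limit or range.

## Working session

There is one attempt and no reset: what is moved stays moved. The work goes in short steps, Python scripts to look and compute and a tool call to move; the robot and the scene stay as the last step left them, time stands still between calls to the robot, and variables do not carry over. Pictures are saved under pics/ and viewed, and the job is handed in when it is done.

Besides the shell and the picture viewer there is one more tool, called as name([rows], argument=value, ...), one row to a line, values as JSON. carry_out: Moves the arm, as the interface text tells. Its arguments: {"type":"object","properties":{"commands":{"type":"array"},"grip_force":{"type":"number"}},"required":["commands"]}

```bash
mkdir -p pics; ls; python3 - <<'E'
from bench import ctrl,get_image,camera_info
import cv2
for n in("scene","top"):
    im=get_image(n); cv2.imwrite(f"pics/{n}0.png",im[:,:,::-1]); print(n,camera_info(n))
print(ctrl.get_state())
E
```

```text
pics
scene {'intrinsics': array([[475.02889485,   0.        , 286.96575761],
       [  0.        , 475.02889485, 213.65090618],
       [  0.        ,   0.        ,   1.        ]]), 'k1': -0.12759221106546295, 'R': array([[ 0.3291946 ,  0.94414408, -0.01492891],
       [ 0.73201187, -0.2651538 , -0.62757636],
       [-0.59648096,  0.19566661, -0.77841187]]), 't': array([-0.05564932, -0.34485522,  1.54133253])}
top {'intrinsics': array([[393.93237275,   0.        , 279.21698926],
       [  0.        , 393.93237275, 209.23419676],
       [  0.        ,   0.        ,   1.        ]]), 'k1': -0.10425752249059368, 'R': array([[-0.01774731, -0.99976008, -0.01283812],
       [-0.98981456,  0.01938185, -0.14103719],
       [ 0.14125218,  0.01020433, -0.98992105]]), 't': array([-0.08868162,  0.48909566,  1.00351498])}
{'time': 0.1, 'joint_positions': array([ 1.21810027,  0.32175545, -0.07006902,  1.45152676,  0.0226199 ,
        1.37082139, -0.05690085]), 'qd': array([ 2.50860825e-05, -2.26864885e-04, -1.06237307e-03, -2.02719174e-03,
        1.26767904e-04, -1.71741182e-03, -4.97157252e-04]), 'joint_torque': array([ 1.33320050e-04, -4.92570555e+01, -4.05267393e-01, -3.13399494e+01,
       -6.41032867e-02,  3.94491095e-02,  9.64268384e-05]), 'position': array([ 0.23286965, -0.60632756,  0.22157968]), 'tool_rot': array([-3.08726031e+00, -5.72656778e-01,  6.74067013e-04]), 'ft_force': array([-0.05921666,  1.10037772,  1.33074098]), 'torque': array([ 0.01014965, -0.00561626,  0.00788923]), 'grip_width': 1.0012012164669006}
```

View pics/scene0.png

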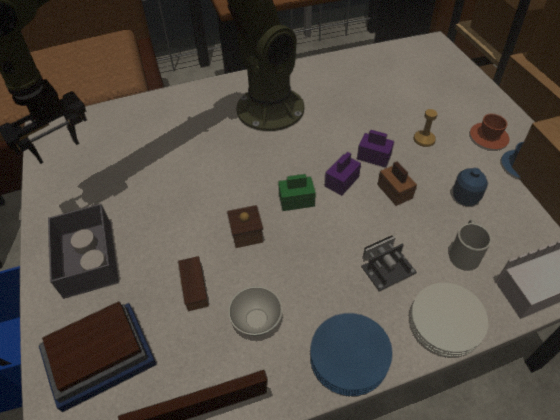

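View pics/top0.png

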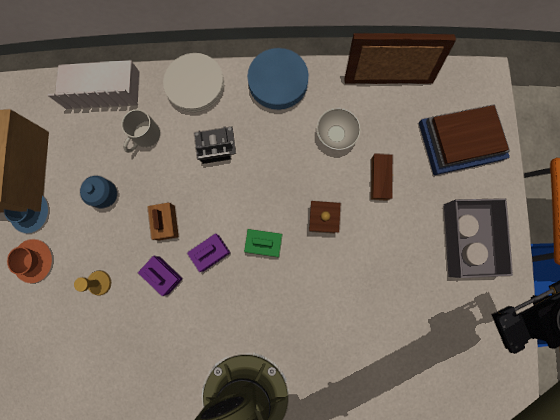

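The target is the brown box with the bar, at scene (397,183) and top (162,221). The stamp is at scene (388,262) and top (214,145). I'll zoom in on both.

```bash
python3 - <<'E'
import cv2,numpy as np
s=cv2.imread("pics/scene0.png");t=cv2.imread("pics/top0.png")
f=lambda im,x,y,w,h,k:cv2.resize(cv2.convertScaleAbs(im[y:y+h,x:x+w],alpha=1.8),None,fx=k,fy=k,interpolation=cv2.INTER_CUBIC)
cv2.imwrite("pics/z1.png",f(s,340,150,100,150,4)) 
cv2.imwrite("pics/z2.png",f(t,140,110,110,140,4))
E
```

```text
(no output)
```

View pics/z1.png

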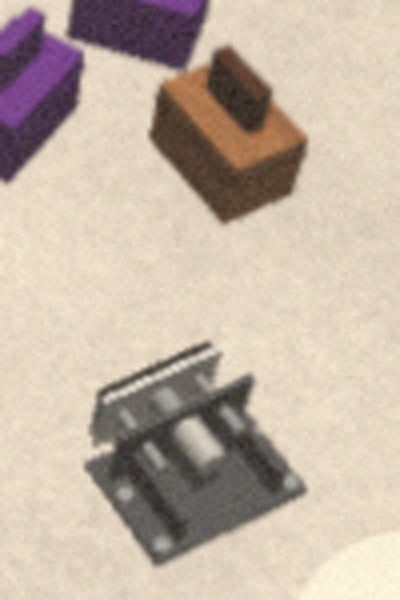

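View pics/z2.png

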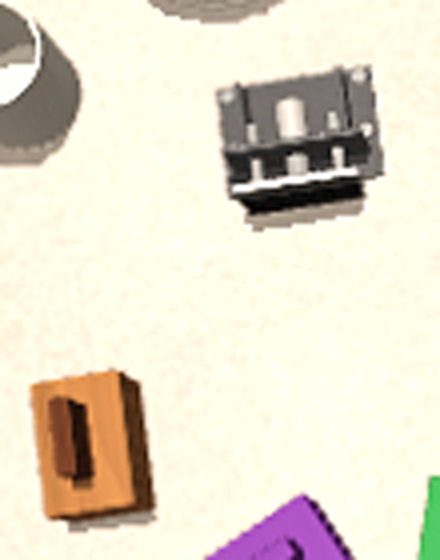

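```bash
cat > h.py <<'E'
import numpy as np,cv2
from bench import camera_info
CI={n:camera_info(n) for n in("scene","top")}
def ray(n,p):
    c=CI[n];K=c["intrinsics"];d=np.array([c["k1"],0,0,0.])
    # k1 only: opencv model matches
    u=cv2.undistortPoints(np.array([[p]],float),K,d)[0,0]
    C=-c["R"].T@c["t"];v=c["R"].T@np.array([u[0],u[1],1]);return C,v/np.linalg.norm(v)
def onz(n,p,z):
    C,v=ray(n,p);return C+v*(z-C[2])/v[2]
def tri(ps,pt):
    a,u=ray("scene",ps);b,v=ray("top",pt)
    s=np.linalg.lstsq(np.c_[u,-v],b-a,rcond=None)[0]
    A=a+u*s[0];B=b+v*s[1];return (A+B)/2,np.linalg.norm(A-B)
def proj(n,X):
    c=CI[n];return cv2.projectPoints(np.array([X],float),cv2.Rodrigues(c["R"])[0],c["t"],c["intrinsics"],np.array([c["k1"],0,0,0.]))[0][0,0]
E
python3 - <<'E'
from h import *
import cv2
for n,roi in(("scene",(340,150,100,60)),("top",(140,195,50,60))):
    im=cv2.imread(f"pics/{n}0.png");x,y,w,h=roi;c=im[y:y+h,x:x+w]
    hsv=cv2.cvtColor(c,cv2.COLOR_BGR2HSV)
    m=((hsv[...,0]<16)&(hsv[...,1]>110)).astype(np.uint8)
    V=hsv[...,2];print(n,m.sum(),np.percentile(V[m>0],[10,30,50,70,90]))
    for thr in (85,):
        lid=(m>0)&(V>thr)
        l=cv2.morphologyEx(lid.astype(np.uint8),cv2.MORPH_CLOSE,np.ones((3,3)))
        cs,_=cv2.findContours(l,cv2.RETR_EXTERNAL,cv2.CHAIN_APPROX_NONE);k=max(cs,key=cv2.contourArea)
        r=cv2.minAreaRect(k);print(r)
        hull=cv2.convexHull(k);print("quad",(cv2.approxPolyN(k,4,ensure_convex=True)[0] if hasattr(cv2,'approxPolyN') else 0)+np.array([x,y]))
    dk=((m>0)).astype(np.uint8)*255
    cv2.imwrite(f"pics/m_{n}.png",cv2.resize(np.hstack([dk,l*255]),None,fx=4,fy=4,interpolation=0))
# stamp / lid hand readings
S=lambda x,y:(340+(x-1.5)/4,150+(y-1.5)/4)
T=lambda x,y:(140+(x-1.5)/4,110+(y-1.5)/4)
P={"lidA(scene left)":(S(163,87),T(31,384)),"lid front":(S(233,168),T(51,519)) ,"lid right":(S(306,139),T(137,508)),
"bar far?":(S(222,48),T(52,397)),
"white L":(S(103,404),T(366,178)),"white R":(S(220,352),T(230,193))}
for k,(a,b) in P.items(): print(k,tri(a,b))
E
```

```text
scene 508 [46.  57.1 88.  95.  98. ]
((57.972408294677734, 27.46896743774414), (32.38773727416992, 17.273460388183594), 48.36646270751953)
quad [[418 182]
 [399 192]
 [380 171]
 [390 167]]
top 937 [ 40.  67. 114. 125. 130.]
((20.153850555419922, 25.730770111083984), (34.233585357666016, 22.20221710205078), 82.87498474121094)
quad [[173 236]
 [151 239]
 [147 206]
 [169 202]]
lidA(scene left) (array([0.48006503, 0.18317038, 0.12457618]), np.float64(0.07738331425581958))
lid front (array([ 0.41858881,  0.26682803, -0.06724443]), np.float64(0.013447911785765498))
lid right (array([ 0.44263817,  0.24079296, -0.01372624]), np.float64(0.09553821109307456))
bar far? (array([0.47622244, 0.19493487, 0.13764383]), np.float64(0.020851860123125673))
white L (array([0.63955953, 0.03200023, 0.04076165]), np.float64(0.007119156040722951))
white R (array([0.63006333, 0.12005464, 0.04113691]), np.float64(0.0008833105338901308))
```

```bash
python3 - <<'E'
import cv2
s=cv2.imread("pics/scene0.png");t=cv2.imread("pics/top0.png")
f=lambda im,x,y,w,h,k:cv2.resize(cv2.convertScaleAbs(im[y:y+h,x:x+w],alpha=1.8),None,fx=k,fy=k,interpolation=cv2.INTER_NEAREST)
import numpy as np
a=f(s,355,230,65,65,6);b=f(t,185,120,60,55,6);c=f(s,370,155,60,60,6);d=f(t,140,195,50,50,6)
p=lambda i:cv2.copyMakeBorder(i,0,390-i.shape[0],0,390-i.shape[1],0)
cv2.imwrite("pics/z3.png",np.hstack([p(a),p(b)]));cv2.imwrite("pics/z4.png",np.hstack([p(c),p(d)]))
E
```

```text
(no output)
```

View pics/z3.png

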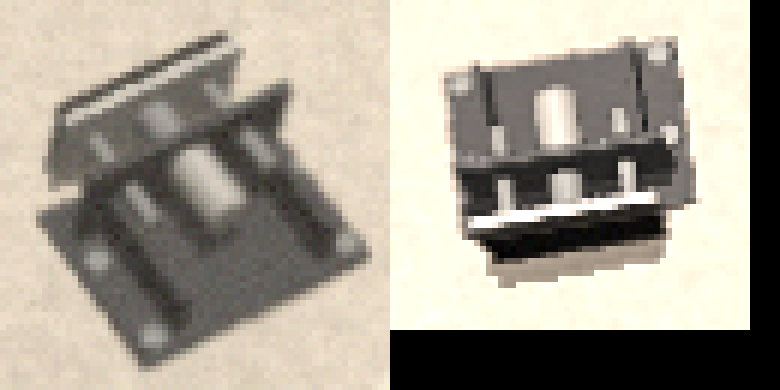

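View pics/z4.png

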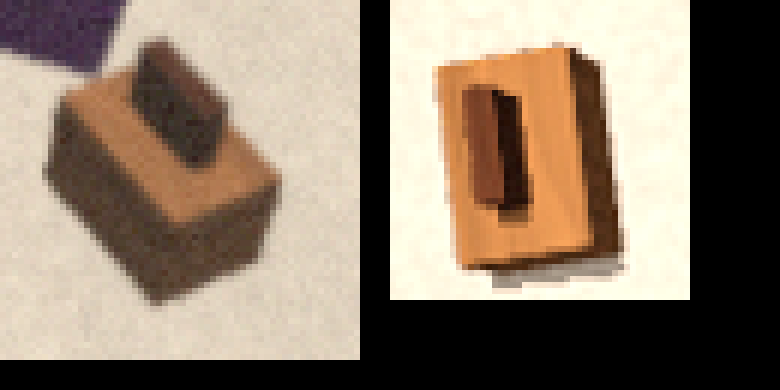

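```bash
python3 - <<'E'
from h import *
S4=lambda x,y:(370+x/6-.5,155+y/6-.5); T4=lambda x,y:(140+x/6-.5,195+y/6-.5)
S3=lambda x,y:(355+x/6-.5,230+y/6-.5); T3=lambda x,y:(185+x/6-.5,120+y/6-.5)
P=lambda v:np.round(v,4)
for k,a,b in(("TL",S4(281,180),T4(46,67)),("TR",S4(177,226),T4(182,46)),("BR",S4(61,97),T4(207,249)),
 ("barTL",S4(226,103),T4(73,87)),("barBL?",S4(152,38),T4(88,205))):
    r=tri(a,b);print(k,P(r[0]),P(r[1]))
L=np.array([onz("top",T4(*p),.058)for p in((46,67),(182,46),(207,249),(69,271))]);print(P(L),"c",P(L.mean(0)))
print("sides",P(np.linalg.norm(L-np.roll(L,1,0),axis=1)))
d=L[0]+L[1]-L[2]-L[3];print("yaw of long axis from +x",np.degrees(np.arctan2(d[1],d[0])))
Ls=np.array([onz("scene",S4(*p),.058)for p in((281,180),(177,226),(61,97))]);print("scene",P(Ls),"c",P((Ls[0]+Ls[2])/2))
d=Ls[1]-Ls[2];print(np.degrees(np.arctan2(d[1],d[0])))
print("stamp")
for k,a,b in(("w +y",S3(241,42),T3(79,226)),("w -y",S3(62,112),T3(269,202))):
    r=tri(a,b);print(k,P(r[0]),P(r[1]))
for nm,n,pts,z in(("padfront top edge scene",'scene',(S3(226,31),S3(62,100)),.05),("white front top","top",(T3(79,234),T3(269,206)),.05),("padbottom top",'top',(T3(97,262),T3(275,238)),.014),
   ("white back top","top",(T3(79,218),T3(269,192)),.05),("bracket rear","top",(T3(55,72),T3(288,37)),.0),("upright top","top",(T3(67,166),T3(288,136)),.054),("uprightscene",'scene',(S3(290,82),S3(80,185)),.054),("base rear scene",'scene',(S3(370,257),S3(147,370)),.0)):
    A=[onz(n,p,z) for p in pts];d=A[0]-A[1];print(nm,P(A[0]),P(A[1]),P(np.linalg.norm(d)),"normal yaw",np.degrees(np.arctan2(-d[0],d[1])),P((A[0]+A[1])/2))
E
```

```text
TL [0.501  0.2494 0.0529] 0.0
TR [0.5096 0.1904 0.0532] 0.0038
BR [0.4207 0.1782 0.0516] 0.004
barTL [0.4852 0.2217 0.0964] 0.0006
barBL? [0.4355 0.2139 0.0924] 0.0035
[[0.5002 0.2476 0.058 ]
 [0.5082 0.1871 0.058 ]
 [0.4196 0.1744 0.058 ]
 [0.411  0.2349 0.058 ]] c [0.4597 0.211  0.058 ]
sides [0.0901 0.061  0.0895 0.0612]
yaw of long axis from +x 8.139530036209061
scene [[0.5047 0.2462 0.058 ]
 [0.5132 0.1898 0.058 ]
 [0.4261 0.1767 0.058 ]] c [0.4654 0.2115 0.058 ]
8.520841747033133
stamp
w +y [0.6305 0.118  0.0471] 0.0006
w -y [0.6386 0.0329 0.0502] 0.0016
padfront top edge scene [0.6252 0.1137 0.05  ] [0.6333 0.0362 0.05  ] 0.0779 normal yaw 5.982256725607084 [0.6293 0.0749 0.05  ]
white front top [0.6259 0.117  0.05  ] [0.6366 0.0321 0.05  ] 0.0855 normal yaw 7.131776146241404 [0.6313 0.0746 0.05  ]
padbottom top [0.6226 0.1164 0.014 ] [0.6318 0.0343 0.014 ] 0.0827 normal yaw 6.429678100178014 [0.6272 0.0754 0.014 ]
white back top [0.6333 0.1171 0.05  ] [0.643  0.0321 0.05  ] 0.0855 normal yaw 6.5119443736658145 [0.6382 0.0746 0.05  ]
bracket rear [0.7195 0.1411 0.    ] [0.7336 0.0305 0.    ] 0.1115 normal yaw 7.223195746791656 [0.7265 0.0858 0.    ]
upright top [0.6562 0.1221 0.054 ] [0.6674 0.0232 0.054 ] 0.0995 normal yaw 6.42347575354749 [0.6618 0.0727 0.054 ]
uprightscene [0.6592 0.1244 0.054 ] [0.6748 0.0241 0.054 ] 0.1015 normal yaw 8.815122395231715 [0.667  0.0743 0.054 ]
base rear scene [0.7172 0.1415 0.    ] [ 0.7328  0.0333 -0.    ] 0.1094 normal yaw 8.208485523301695 [ 0.725   0.0874 -0.    ]
```

```bash
cat > g.py <<'E'
import sys,numpy as np
from bench import ctrl
from scipy.spatial.transform import Rotation as Ro
def cur():
    s=ctrl.get_state();R=Ro.from_rotvec(s["tool_rot"]).as_matrix()
    return s,s["position"],R,np.degrees(np.arctan2(R[1,0],R[0,0]))
def go(p,yaw):
    s,x,R,th=cur();d=R.T@(np.array(p)-x)
    dy=(yaw-th+180)%360-180
    Rt=np.array([[np.cos(np.radians(yaw)),np.sin(np.radians(yaw)),0],[np.sin(np.radians(yaw)),-np.cos(np.radians(yaw)),0],[0,0,-1]])
    rv=Ro.from_matrix(R.T@Rt).as_rotvec()
    print("t=%.2f pos"%s["time"],x.round(4),"yaw %.2f"%th,"tilt",R[:,2].round(4),"F",s["ft_force"].round(2),"w",round(float(s["grip_width"]),3))
    print("shift",d.round(4),"rotvec",rv.round(4),"dyaw",round(dy,1))
if __name__=="__main__":
    a=list(map(float,sys.argv[1:]));go(a[:3],a[3])
E
python3 g.py .5 -.3 .223 96; python3 g.py .45 -.28 .2 96
```

```text
t=0.10 pos [ 0.2329 -0.6063  0.2216] yaw 21.02 tilt [-7.0e-04  1.6e-03 -1.0e+00] F [-0.06  1.1   1.33] w 1.001
shift [ 0.3592 -0.1901 -0.0011] rotvec [-1.5000e-03 -1.0000e-03 -1.3087e+00] dyaw 75.0
t=0.10 pos [ 0.2329 -0.6063  0.2216] yaw 21.02 tilt [-7.0e-04  1.6e-03 -1.0e+00] F [-0.06  1.1   1.33] w 1.001
shift [ 0.3197 -0.2267  0.0219] rotvec [-1.5000e-03 -1.0000e-03 -1.3087e+00] dyaw 75.0
```

carry_out([
  {"tx":0.04,"ty":-0.02,"tz":0,"rz":-0.145},
  {"tx":0.08,"ty":-0.042,"tz":0,"rz":-0.29},
  {"tx":0.12,"ty":-0.063,"tz":0,"rz":-0.435},
  {"tx":0.16,"ty":-0.084,"tz":0,"rz":-0.58},
  {"tx":0.2,"ty":-0.106,"tz":0,"rz":-0.725},
  {"tx":0.24,"ty":-0.127,"tz":0,"rz":-0.87},
  {"tx":0.28,"ty":-0.148,"tz":0,"rz":-1.015},
  {"tx":0.32,"ty":-0.169,"tz":0,"rz":-1.16},
  {"tx":0.36,"ty":-0.19,"tz":0,"rz":-1.305},
  {"tx":0.36,"ty":-0.19,"tz":0,"rz":-1.305},
], grip_force=50)

```text
invalid input
```

```bash
python3 g.py .4615 .2115 .18 188.3
```

```text
t=0.10 pos [ 0.2329 -0.6063  0.2216] yaw 21.02 tilt [-7.0e-04  1.6e-03 -1.0e+00] F [-0.06  1.1   1.33] w 1.001
shift [ 0.5067 -0.6814  0.0427] rotvec [-5.0000e-04 -2.5000e-03 -2.9196e+00] dyaw 167.3
```

carry_out([
  {"tx":0.04,"ty":-0.02,"tz":0.0,"rx":0,"ry":0,"rz":-0.145,"jaw":1},
  {"tx":0.08,"ty":-0.042,"tz":0.0,"rx":0,"ry":0,"rz":-0.29,"jaw":1},
  {"tx":0.12,"ty":-0.063,"tz":0,"rx":0,"ry":0,"rz":-0.435,"jaw":1},
  {"tx":0.16,"ty":-0.084,"tz":0,"rx":0,"ry":0,"rz":-0.58,"jaw":1},
  {"tx":0.2,"ty":-0.106,"tz":0,"rx":0,"ry":0,"rz":-0.725,"jaw":1},
  {"tx":0.24,"ty":-0.127,"tz":0,"rx":0,"ry":0,"rz":-0.87,"jaw":1},
  {"tx":0.28,"ty":-0.148,"tz":0,"rx":0,"ry":0,"rz":-1.015,"jaw":1},
  {"tx":0.32,"ty":-0.169,"tz":0,"rx":0,"ry":0,"rz":-1.16,"jaw":1},
  {"tx":0.36,"ty":-0.19,"tz":0,"rx":0,"ry":0,"rz":-1.305,"jaw":1},
  {"tx":0.36,"ty":-0.19,"tz":0,"rx":0,"ry":0,"rz":-1.305,"jaw":1},
], grip_force=50)

```text
time: 1.35
position: [0.5037, -0.2954, 0.2223]
tool_rot: [-2.096, -2.339, -0.004]
ft_force: [-0.7, 0.6, 0.4]
grip_width: 1.001
```

```bash
python3 g.py .4615 .2115 .18 188.3
```

```text
t=1.35 pos [ 0.5037 -0.2954  0.2223] yaw 96.27 tilt [ 9.0e-04  2.4e-03 -1.0e+00] F [-0.72  0.57  0.45] w 1.001
shift [0.5084 0.0134 0.0435] rotvec [ 2.8000e-03 -8.0000e-04 -1.6062e+00] dyaw 92.0
```

carry_out([
  {"tx":0.046,"ty":0.001,"tz":0.004,"rx":0,"ry":0,"rz":-0.146,"jaw":1},
  {"tx":0.092,"ty":0.002,"tz":0.008,"rx":0,"ry":0,"rz":-0.292,"jaw":1},
  {"tx":0.139,"ty":0.004,"tz":0.012,"rx":0,"ry":0,"rz":-0.438,"jaw":1},
  {"tx":0.185,"ty":0.005,"tz":0.016,"rx":0,"ry":0,"rz":-0.584,"jaw":1},
  {"tx":0.231,"ty":0.006,"tz":0.02,"rx":0,"ry":0,"rz":-0.73,"jaw":1},
  {"tx":0.277,"ty":0.007,"tz":0.024,"rx":0,"ry":0,"rz":-0.876,"jaw":1},
  {"tx":0.323,"ty":0.008,"tz":0.028,"rx":0,"ry":0,"rz":-1.022,"jaw":1},
  {"tx":0.37,"ty":0.01,"tz":0.032,"rx":0,"ry":0,"rz":-1.168,"jaw":1},
  {"tx":0.416,"ty":0.011,"tz":0.036,"rx":0,"ry":0,"rz":-1.314,"jaw":1},
  {"tx":0.462,"ty":0.012,"tz":0.04,"rx":0,"ry":0,"rz":-1.46,"jaw":1},
  {"tx":0.508,"ty":0.013,"tz":0.043,"rx":0,"ry":0,"rz":-1.606,"jaw":1},
  {"tx":0.508,"ty":0.013,"tz":0.043,"rx":0,"ry":0,"rz":-1.606,"jaw":1},
])

```text
time: 2.85
position: [0.4614, 0.2096, 0.1793]
tool_rot: [0.222, -3.133, -0.003]
ft_force: [0.4, -0.5, 0.0]
grip_width: 0.999
```

```bash
python3 g.py .4615 .2115 .064 188.3;  python3 - <<'E'
from bench import ctrl,get_image
import cv2,numpy as np
print(ctrl.get_state()["joint_positions"].round(2))
s=get_image("scene");t=get_image("top")
f=lambda im,x,y,w,h,k:cv2.resize(cv2.convertScaleAbs(im[y:y+h,x:x+w,::-1],alpha=1.8),None,fx=k,fy=k)
cv2.imwrite("pics/a1.png",np.hstack([f(s,340,80,100,140,4),f(t,100,140,100,140,4)]))
E
```

```text
t=2.85 pos [0.4614 0.2096 0.1793] yaw -171.88 tilt [-9.0e-04  1.6e-03 -1.0e+00] F [ 0.41 -0.53  0.04] w 0.999
shift [-0.0004  0.0017  0.1153] rotvec [ 0.0018 -0.0007 -0.0031] dyaw 0.2
[ 0.43  0.12 -0.96  1.83  0.1   1.24  1.16]
```

View pics/a1.png

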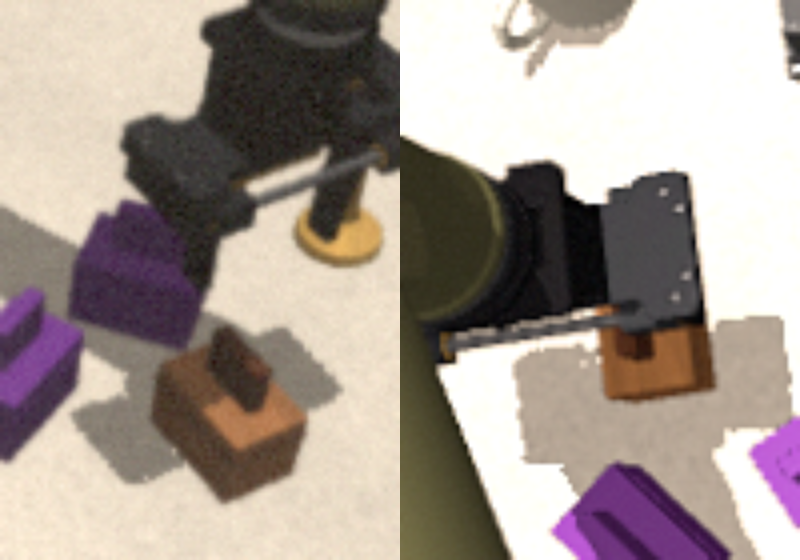

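The box is undisturbed and the gripper is lined up above the bar. I'll descend next.

carry_out([
  {"tx":0,"ty":0.0017,"tz":0.03,"rx":0,"ry":0,"rz":-0.003,"jaw":1},
  {"tx":0,"ty":0.0017,"tz":0.06,"rx":0,"ry":0,"rz":-0.003,"jaw":1},
  {"tx":0,"ty":0.0017,"tz":0.085,"rx":0,"ry":0,"rz":-0.003,"jaw":1},
  {"tx":0,"ty":0.0017,"tz":0.1,"rx":0,"ry":0,"rz":-0.003,"jaw":1},
  {"tx":0,"ty":0.0017,"tz":0.113,"rx":0,"ry":0,"rz":-0.003,"jaw":1},
  {"tx":0,"ty":0.0017,"tz":0.115,"rx":0,"ry":0,"rz":-0.003,"jaw":1},
])

```text
time: 3.7
position: [0.4624, 0.2075, 0.064]
tool_rot: [0.217, -3.133, 0.001]
ft_force: [0.7, 0.4, 0.7]
grip_width: 0.996
```

```bash
python3 g.py .4615 .2115 .064 188.3;  python3 - <<'E'
from bench import ctrl,get_image
import cv2,numpy as np
s=get_image("scene");t=get_image("top")
f=lambda im,x,y,w,h,k:cv2.resize(cv2.convertScaleAbs(im[y:y+h,x:x+w,::-1],alpha=1.8),None,fx=k,fy=k)
cv2.imwrite("pics/a2.png",np.hstack([f(s,340,80,100,140,4),f(t,100,140,100,140,4)]))
E
```

```text
t=3.70 pos [0.4624 0.2075 0.064 ] yaw -172.08 tilt [-8.e-04 -4.e-04 -1.e+00] F [0.67 0.42 0.74] w 0.996
shift [0.0003 0.0041 0.    ] rotvec [-0.0003 -0.0009 -0.0066] dyaw 0.4
```

View pics/a2.png

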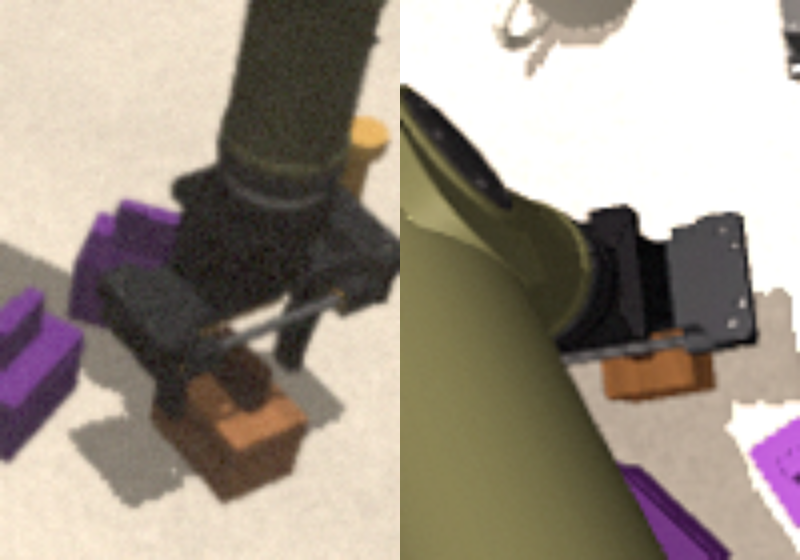

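The fingers straddle the bar. I'll correct 4 mm and close.

carry_out([
  {"tx":0,"ty":0.004,"tz":0,"rx":0,"ry":0,"rz":-0.006,"jaw":1},
  {"tx":0,"ty":0.004,"tz":0,"rx":0,"ry":0,"rz":-0.006,"jaw":0.5},
  {"tx":0,"ty":0.004,"tz":0,"rx":0,"ry":0,"rz":-0.006,"jaw":0.25},
  {"tx":0,"ty":0.004,"tz":0,"rx":0,"ry":0,"rz":-0.006,"jaw":0},
  {"tx":0,"ty":0.004,"tz":0,"rx":0,"ry":0,"rz":-0.006,"jaw":0},
  {"tx":0,"ty":0.004,"tz":0,"rx":0,"ry":0,"rz":-0.006,"jaw":0},
  {"tx":0,"ty":0.004,"tz":0,"rx":0,"ry":0,"rz":-0.006,"jaw":0},
  {"tx":0,"ty":0.004,"tz":0,"rx":0,"ry":0,"rz":-0.006,"jaw":0},
], grip_force=50)

```text
time: 4.8
position: [0.4619, 0.212, 0.0645]
tool_rot: [0.228, -3.133, 0.0]
ft_force: [-0.2, -0.3, -0.2]
grip_width: 0.286
```

```bash
python3 g.py .4615 .2115 .1 188.3
```

```text
t=4.80 pos [0.4619 0.212  0.0645] yaw -171.68 tilt [-0.e+00 -1.e-04 -1.e+00] F [-0.21 -0.26 -0.19] w 0.286
shift [ 0.0005 -0.0005 -0.0355] rotvec [-0.0001 -0.      0.0003] dyaw -0.0
```

carry_out([
  {"tx":0,"ty":0,"tz":0,"rx":0,"ry":0,"rz":0,"jaw":0},
  {"tx":0,"ty":0,"tz":0,"rx":0,"ry":0,"rz":0,"jaw":0},
  {"tx":0,"ty":0,"tz":0,"rx":0,"ry":0,"rz":0,"jaw":0},
  {"tx":0,"ty":0,"tz":0,"rx":0,"ry":0,"rz":0,"jaw":0},
  {"tx":0,"ty":0,"tz":0,"rx":0,"ry":0,"rz":0,"jaw":0},
  {"tx":0,"ty":0,"tz":0,"rx":0,"ry":0,"rz":0,"jaw":0},
], grip_force=55)

```text
time: 5.55
position: [0.4618, 0.2118, 0.0643]
tool_rot: [0.228, -3.133, 0.001]
ft_force: [-0.2, 0.1, -2.5]
grip_width: 0.153
```

```bash
python3 g.py .4615 .2115 .12 188.3
```

```text
t=5.55 pos [0.4618 0.2118 0.0643] yaw -171.69 tilt [-3.e-04 -4.e-04 -1.e+00] F [-0.17  0.08 -2.45] w 0.153
shift [ 0.0004 -0.0003 -0.0557] rotvec [-0.0003 -0.0004  0.0002] dyaw -0.0
```

carry_out([
  {"tx":0,"ty":0,"tz":-0.01,"rx":0,"ry":0,"rz":0,"jaw":0},
  {"tx":0,"ty":0,"tz":-0.025,"rx":0,"ry":0,"rz":0,"jaw":0},
  {"tx":0,"ty":0,"tz":-0.04,"rx":0,"ry":0,"rz":0,"jaw":0},
  {"tx":0,"ty":0,"tz":-0.04,"rx":0,"ry":0,"rz":0,"jaw":0},
  {"tx":0,"ty":0,"tz":-0.04,"rx":0,"ry":0,"rz":0,"jaw":0},
])

```text
time: 6.18
position: [0.4619, 0.2118, 0.1045]
tool_rot: [-0.228, 3.133, -0.001]
ft_force: [-0.7, 1.1, -2.8]
grip_width: 0.156
```

```bash
python3 g.py .5535 .0662 .1043 96.8
```

```text
t=6.17 pos [0.4619 0.2118 0.1045] yaw -171.69 tilt [ 2.e-04 -5.e-04 -1.e+00] F [-0.7   1.05 -2.76] w 0.156
shift [-0.0696 -0.1573  0.0003] rotvec [-3.0000e-04  5.0000e-04  1.5971e+00] dyaw -91.5
```

carry_out([
  {"tx":-0.006,"ty":-0.014,"tz":0,"rx":0,"ry":0,"rz":0.145,"jaw":0},
  {"tx":-0.013,"ty":-0.029,"tz":0,"rx":0,"ry":0,"rz":0.29,"jaw":0},
  {"tx":-0.019,"ty":-0.043,"tz":0,"rx":0,"ry":0,"rz":0.436,"jaw":0},
  {"tx":-0.025,"ty":-0.057,"tz":0,"rx":0,"ry":0,"rz":0.581,"jaw":0},
  {"tx":-0.032,"ty":-0.072,"tz":0,"rx":0,"ry":0,"rz":0.726,"jaw":0},
  {"tx":-0.038,"ty":-0.086,"tz":0,"rx":0,"ry":0,"rz":0.871,"jaw":0},
  {"tx":-0.044,"ty":-0.1,"tz":0,"rx":0,"ry":0,"rz":1.016,"jaw":0},
  {"tx":-0.051,"ty":-0.114,"tz":0,"rx":0,"ry":0,"rz":1.162,"jaw":0},
  {"tx":-0.057,"ty":-0.129,"tz":0,"rx":0,"ry":0,"rz":1.307,"jaw":0},
  {"tx":-0.063,"ty":-0.143,"tz":0,"rx":0,"ry":0,"rz":1.452,"jaw":0},
  {"tx":-0.07,"ty":-0.157,"tz":0,"rx":0,"ry":0,"rz":1.597,"jaw":0},
  {"tx":-0.07,"ty":-0.157,"tz":0,"rx":0,"ry":0,"rz":1.597,"jaw":0},
])

```text
time: 7.68
position: [0.5539, 0.0655, 0.1036]
tool_rot: [-2.086, -2.348, 0.002]
ft_force: [0.2, 0.2, -2.9]
grip_width: 0.155
```

```bash
python3 g.py .5535 .0662 .0713 96.8
```

```text
t=7.67 pos [0.5539 0.0655 0.1036] yaw 96.78 tilt [-1.4e-03 -4.0e-04 -1.0e+00] F [ 0.19  0.18 -2.89] w 0.155
shift [ 0.0008 -0.0002  0.0323] rotvec [-0.0015  0.0003 -0.0004] dyaw 0.0
```

Next I'll lower it, then look at the box relative to the stamp.

carry_out([
  {"tx":0.001,"ty":0,"tz":0.012,"rx":0,"ry":0,"rz":0,"jaw":0},
  {"tx":0.001,"ty":0,"tz":0.024,"rx":0,"ry":0,"rz":0,"jaw":0},
  {"tx":0.001,"ty":0,"tz":0.032,"rx":0,"ry":0,"rz":0,"jaw":0},
  {"tx":0.001,"ty":0,"tz":0.032,"rx":0,"ry":0,"rz":0,"jaw":0},
])

```text
time: 8.18
position: [0.5528, 0.068, 0.0714]
tool_rot: [-2.083, -2.349, 0.002]
ft_force: [0.4, 0.1, -2.6]
grip_width: 0.159
```

```bash
python3 g.py .5535 .0662 .0713 96.8;  python3 - <<'E'
from bench import ctrl,get_image
import cv2,numpy as np
s=get_image("scene");t=get_image("top")
cv2.imwrite("pics/s3.png",s[:,:,::-1]);cv2.imwrite("pics/t3.png",t[:,:,::-1])
f=lambda im,x,y,w,h,k:cv2.resize(cv2.convertScaleAbs(im[y:y+h,x:x+w,::-1],alpha=1.8),None,fx=k,fy=k,interpolation=0)
cv2.imwrite("pics/a3.png",np.hstack([f(s,350,200,66,98,6),f(t,182,115,66,98,6)]))
E
```

```text
t=8.18 pos [0.5528 0.068  0.0714] yaw 96.87 tilt [-0.0022 -0.     -1.    ] F [ 0.43  0.13 -2.61] w 0.159
shift [-0.0018  0.0005  0.0001] rotvec [-0.0022 -0.0002  0.0012] dyaw -0.1
```

View pics/a3.png

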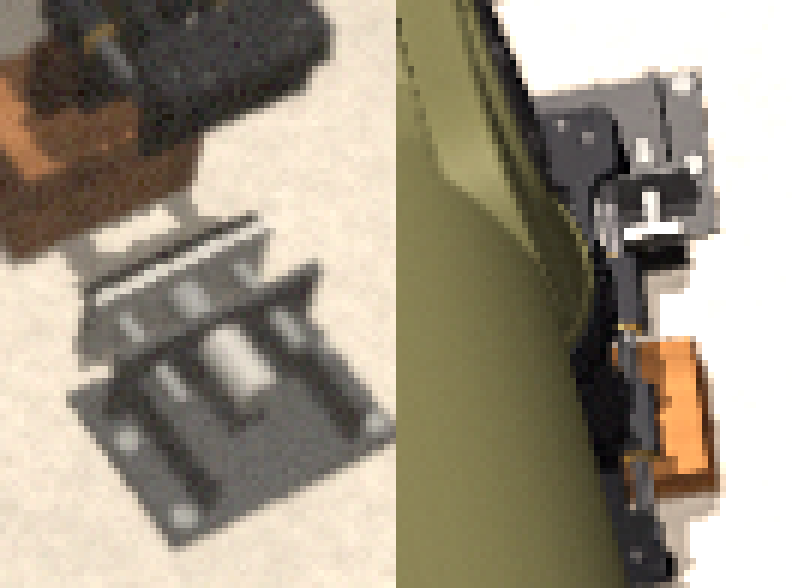

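```bash
python3 - <<'E'
import cv2
s=cv2.imread("pics/s3.png")
cv2.imwrite("pics/a4.png",cv2.resize(cv2.convertScaleAbs(s[190:270,320:420],alpha=2.2),None,fx=7,fy=7,interpolation=cv2.INTER_CUBIC))
from h import *
# predicted box corners & stamp
th=np.radians(-83.2);bx=np.array([np.cos(th),np.sin(th),0]);by=np.array([-bx[1],bx[0],0])
c=np.array([.5528,.068,0])
for n in("scene","top"):
    off={"scene":(320,190,7),"top":(182,115,6)}[n]
    for sx in(-1,1):
        for sy in(-1,1):
            for z in(.007,.065): print(n,sx,sy,z,((proj(n,c+.045*sx*bx+.03*sy*by+[0,0,z])-off[:2]+.5)*off[2]).round(0))
E
```

```text
scene -1 -1 0.007 [350. 171.]
scene -1 -1 0.065 [369.  71.]
scene -1 1 0.007 [437. 285.]
scene -1 1 0.065 [460. 186.]
scene 1 -1 0.007 [143. 257.]
scene 1 -1 0.065 [155. 157.]
scene 1 1 0.007 [227. 375.]
scene 1 1 0.065 [242. 278.]
top -1 -1 0.007 [131. 520.]
top -1 -1 0.065 [104. 498.]
top -1 1 0.007 [117. 392.]
top -1 1 0.065 [ 90. 363.]
top 1 -1 0.007 [327. 492.]
top 1 -1 0.065 [310. 469.]
top 1 1 0.007 [311. 365.]
top 1 1 0.065 [294. 334.]
```

View pics/a4.png

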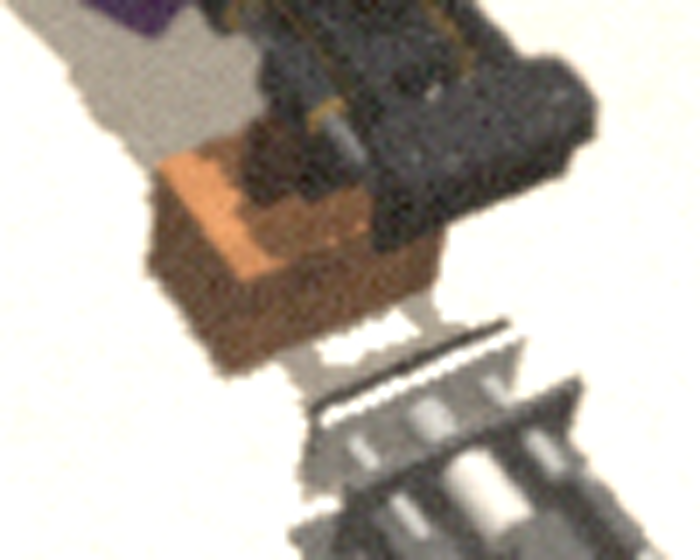

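The box sits square in the gripper, with corners within 1 px of prediction. I'll approach along the stamp normal, which is tool +y.

carry_out([
  {"tx":-0.002,"ty":0.01,"tz":0,"rx":0,"ry":0,"rz":0,"jaw":0},
  {"tx":-0.002,"ty":0.02,"tz":0,"rx":0,"ry":0,"rz":0,"jaw":0},
  {"tx":-0.002,"ty":0.03,"tz":0,"rx":0,"ry":0,"rz":0,"jaw":0},
  {"tx":-0.002,"ty":0.038,"tz":0,"rx":0,"ry":0,"rz":0,"jaw":0},
  {"tx":-0.002,"ty":0.04,"tz":0,"rx":0,"ry":0,"rz":0,"jaw":0},
  {"tx":-0.002,"ty":0.04,"tz":0,"rx":0,"ry":0,"rz":0,"jaw":0},
])

```text
time: 9.02
position: [0.5936, 0.0707, 0.0723]
tool_rot: [-2.085, -2.349, 0.001]
ft_force: [-0.2, -0.7, -2.6]
grip_width: 0.153
```

```bash
cat > look.py <<'E'
import sys,cv2,numpy as np
from bench import get_image
s=get_image("scene");n=sys.argv[1]
cv2.imwrite(f"pics/{n}_s.png",s[:,:,::-1])
cv2.imwrite(f"pics/{n}.png",cv2.resize(cv2.convertScaleAbs(s[190:300,330:430,::-1],alpha=2.2),None,fx=5,fy=5,interpolation=cv2.INTER_CUBIC))
E
python3 g.py .598 .0715 .0713 96.8; python3 look.py p1
```

```text
t=9.03 pos [0.5936 0.0707 0.0723] yaw 96.83 tilt [-6.e-04 -0.e+00 -1.e+00] F [-0.23 -0.65 -2.63] w 0.153
shift [0.0003 0.0045 0.001 ] rotvec [-0.0006 -0.0001  0.0005] dyaw -0.0
```

View pics/p1.png

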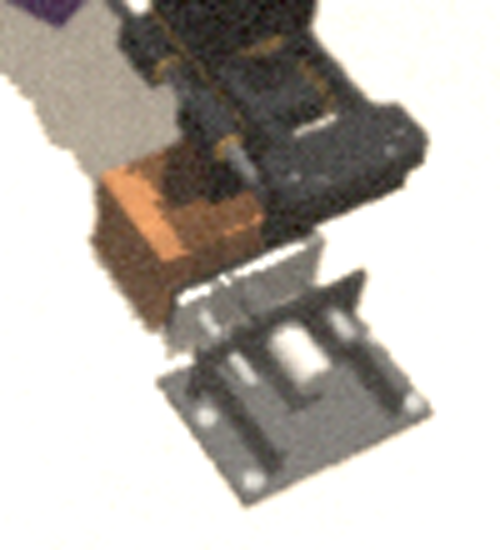

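carry_out([
  {"tx":0,"ty":0.003,"tz":0.001,"rx":0,"ry":0,"rz":0,"jaw":0},
  {"tx":0,"ty":0.006,"tz":0.001,"rx":0,"ry":0,"rz":0,"jaw":0},
  {"tx":0,"ty":0.009,"tz":0.001,"rx":0,"ry":0,"rz":0,"jaw":0},
  {"tx":0,"ty":0.009,"tz":0.001,"rx":0,"ry":0,"rz":0,"jaw":0},
])

```text
time: 9.57
position: [0.6023, 0.0715, 0.0713]
tool_rot: [-2.085, -2.349, 0.002]
ft_force: [-2.3, -0.7, -0.6]
grip_width: 0.155
```

```bash
python3 g.py .61 .073 .0713 96.8
```

```text
t=9.57 pos [0.6023 0.0715 0.0713] yaw 96.82 tilt [-1.3e-03 -4.0e-04 -1.0e+00] F [-2.31 -0.75 -0.61] w 0.155
shift [0.0006 0.0078 0.    ] rotvec [-0.0013  0.0002  0.0004] dyaw -0.0
```

carry_out([
  {"tx":0,"ty":0.003,"tz":0,"rx":0,"ry":0,"rz":0,"jaw":0},
  {"tx":0,"ty":0.006,"tz":0,"rx":0,"ry":0,"rz":0,"jaw":0},
  {"tx":0,"ty":0.008,"tz":0,"rx":0,"ry":0,"rz":0,"jaw":0},
  {"tx":0,"ty":0.008,"tz":0,"rx":0,"ry":0,"rz":0,"jaw":0},
])

```text
time: 10.07
position: [0.6097, 0.0724, 0.0712]
tool_rot: [-2.084, -2.349, 0.003]
ft_force: [-5.4, -1.2, 0.6]
grip_width: 0.157
```

```bash
python3 g.py .61 .073 .0713 96.8
```

```text
t=10.07 pos [0.6097 0.0724 0.0712] yaw 96.83 tilt [-2.4e-03 -7.0e-04 -1.0e+00] F [-5.38 -1.2   0.63] w 0.157
shift [ 0.0005  0.0004 -0.0001] rotvec [-0.0025  0.0004  0.0006] dyaw -0.0
```

carry_out([
  {"tx":0,"ty":0.0015,"tz":0,"rx":0,"ry":0,"rz":0,"jaw":0},
  {"tx":0,"ty":0.003,"tz":0,"rx":0,"ry":0,"rz":0,"jaw":0},
  {"tx":0,"ty":0.003,"tz":0,"rx":0,"ry":0,"rz":0,"jaw":0},
  {"tx":0,"ty":0.003,"tz":0,"rx":0,"ry":0,"rz":0,"jaw":0},
])

```text
time: 10.58
position: [0.6102, 0.0725, 0.0706]
tool_rot: [-2.082, -2.347, 0.01]
ft_force: [-11.3, -1.3, 3.0]
grip_width: 0.155
```

```bash
python3 g.py .61 .073 .0713 96.8; python3 look.py p2
```

```text
t=10.57 pos [0.6102 0.0725 0.0706] yaw 96.86 tilt [-0.0076 -0.0019 -1.    ] F [-11.27  -1.27   2.96] w 0.155
shift [ 0.0005 -0.0001 -0.0007] rotvec [-0.0078  0.001   0.0011] dyaw -0.1
```

View pics/p2.png

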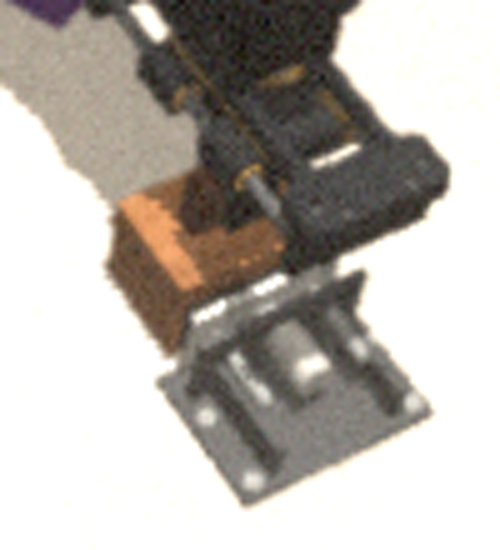

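The force jumped to 11 N with no further travel, so the plate is at its stop. I'll hold, then draw back.

carry_out([
  {"tx":0,"ty":0,"tz":0,"rx":0,"ry":0,"rz":0,"jaw":0},
  {"tx":0,"ty":0,"tz":0,"rx":0,"ry":0,"rz":0,"jaw":0},
  {"tx":0,"ty":0,"tz":0,"rx":0,"ry":0,"rz":0,"jaw":0},
  {"tx":0,"ty":0,"tz":0,"rx":0,"ry":0,"rz":0,"jaw":0},
  {"tx":0,"ty":0,"tz":0,"rx":0,"ry":0,"rz":0,"jaw":0},
  {"tx":0,"ty":0,"tz":0,"rx":0,"ry":0,"rz":0,"jaw":0},
  {"tx":0,"ty":0,"tz":0,"rx":0,"ry":0,"rz":0,"jaw":0},
  {"tx":0,"ty":0,"tz":0,"rx":0,"ry":0,"rz":0,"jaw":0},
])

```text
time: 11.62
position: [0.6102, 0.0724, 0.0706]
tool_rot: [-2.082, -2.347, 0.01]
ft_force: [-10.3, -2.0, 2.5]
grip_width: 0.156
```

```bash
python3 g.py .538 .0645 .0713 96.8
```

```text
t=11.62 pos [0.6102 0.0724 0.0706] yaw 96.86 tilt [-0.0076 -0.0019 -1.    ] F [-10.31  -1.99   2.5 ] w 0.156
shift [ 0.0007 -0.0726 -0.0002] rotvec [-0.0078  0.001   0.001 ] dyaw -0.1
```

carry_out([
  {"tx":0,"ty":-0.004,"tz":0,"rx":0,"ry":0,"rz":0,"jaw":0},
  {"tx":0,"ty":-0.01,"tz":0,"rx":0,"ry":0,"rz":0,"jaw":0},
  {"tx":0,"ty":-0.018,"tz":0,"rx":0,"ry":0,"rz":0,"jaw":0},
  {"tx":0,"ty":-0.03,"tz":0,"rx":0,"ry":0,"rz":0,"jaw":0},
  {"tx":0,"ty":-0.045,"tz":-0.005,"rx":0,"ry":0,"rz":0,"jaw":0},
  {"tx":0,"ty":-0.06,"tz":-0.005,"rx":0,"ry":0,"rz":0,"jaw":0},
  {"tx":0,"ty":-0.075,"tz":-0.005,"rx":0,"ry":0,"rz":0,"jaw":0},
  {"tx":0,"ty":-0.075,"tz":-0.005,"rx":0,"ry":0,"rz":0,"jaw":0},
])

```text
time: 12.62
position: [0.5379, 0.0636, 0.0765]
tool_rot: [2.085, 2.349, -0.002]
ft_force: [1.3, 0.6, -3.0]
grip_width: 0.153
```

```bash
python3 g.py .538 .0645 .0713 186.8; python3 look.py p3; python3 -c "
from bench import ctrl;print(ctrl.get_state()['joint_positions'].round(2))"
```

```text
t=12.62 pos [0.5379 0.0636 0.0765] yaw 96.81 tilt [-3.0e-04 -1.1e-03 -1.0e+00] F [ 1.27  0.64 -2.96] w 0.153
shift [0.0009 0.0002 0.0052] rotvec [-1.2000e-03  5.0000e-04 -1.5706e+00] dyaw 90.0
[ 0.38  0.27 -0.61  1.87  0.18  1.05 -0.19]
```

View pics/p3.png

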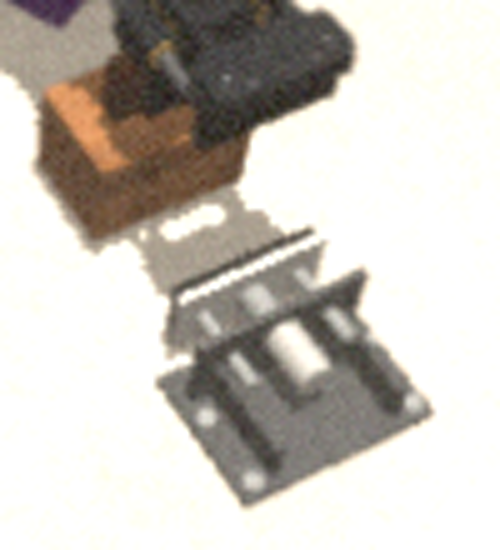

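The plate has sprung out again. Now the quarter turn in place.

carry_out([
  {"tx":0,"ty":0,"tz":0,"rx":0,"ry":0,"rz":-0.143,"jaw":0},
  {"tx":0,"ty":0,"tz":0,"rx":0,"ry":0,"rz":-0.286,"jaw":0},
  {"tx":0,"ty":0,"tz":0,"rx":0,"ry":0,"rz":-0.428,"jaw":0},
  {"tx":0,"ty":0,"tz":0,"rx":0,"ry":0,"rz":-0.571,"jaw":0},
  {"tx":0,"ty":0,"tz":0,"rx":0,"ry":0,"rz":-0.714,"jaw":0},
  {"tx":0,"ty":0,"tz":0,"rx":0,"ry":0,"rz":-0.857,"jaw":0},
  {"tx":0,"ty":0,"tz":0,"rx":0,"ry":0,"rz":-1.0,"jaw":0},
  {"tx":0,"ty":0,"tz":0,"rx":0,"ry":0,"rz":-1.142,"jaw":0},
  {"tx":0,"ty":0,"tz":0,"rx":0,"ry":0,"rz":-1.285,"jaw":0},
  {"tx":0,"ty":0,"tz":0,"rx":0,"ry":0,"rz":-1.428,"jaw":0},
  {"tx":0,"ty":0,"tz":0,"rx":0,"ry":0,"rz":-1.571,"jaw":0},
  {"tx":0,"ty":0,"tz":0,"rx":0,"ry":0,"rz":-1.571,"jaw":0},
], grip_force=60)

```text
time: 14.18
position: [0.5398, 0.0641, 0.0766]
tool_rot: [-0.184, 3.136, 0.001]
ft_force: [0.1, 0.1, -2.6]
grip_width: 0.159
```

```bash
python3 g.py .538 .0645 .0713 186.8; python3 look.py p4; python3 - <<'E'
from h import *
th=np.radians(6.8);bx=np.array([np.cos(th),np.sin(th),0]);by=np.array([-bx[1],bx[0],0])
from bench import ctrl
c=ctrl.get_state()["position"]; z0=c[2]-.0643; c=c*[1,1,0]
for sx in(-1,1):
  for sy in(-1,1):
    for z in(z0,z0+.058): print(sx,sy,round(z,3),((proj("scene",c+.045*sx*bx+.03*sy*by+[0,0,z])-(330,190)+.5)*5).round(0))
E
```

```text
t=14.18 pos [0.5398 0.0641 0.0766] yaw -173.28 tilt [ 6.e-04  8.e-04 -1.e+00] F [ 0.06  0.13 -2.56] w 0.159
shift [0.0017 0.0006 0.0053] rotvec [ 0.0007  0.0007 -0.0013] dyaw 0.1
-1 -1 0.012 [ 47. 130.]
-1 -1 0.07 [55. 58.]
-1 1 0.012 [145.  90.]
-1 1 0.07 [156.  18.]
1 -1 0.012 [136. 255.]
1 -1 0.07 [148. 185.]
1 1 0.012 [237. 212.]
1 1 0.07 [252. 141.]
```

View pics/p4.png

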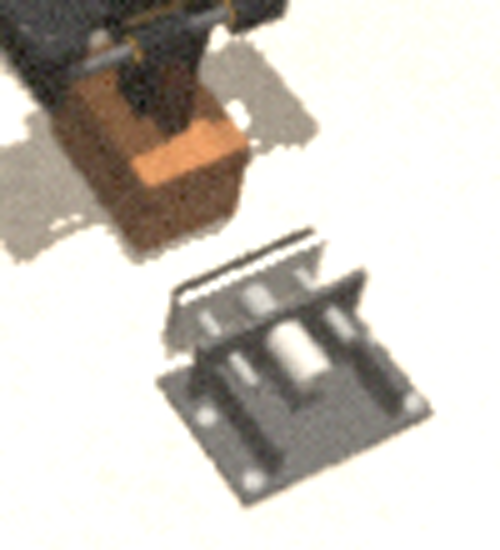

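carry_out([
  {"tx":0,"ty":0.0005,"tz":0.005,"rx":0,"ry":0,"rz":0,"jaw":0},
  {"tx":-0.01,"ty":0.0005,"tz":0.005,"rx":0,"ry":0,"rz":0,"jaw":0},
  {"tx":-0.02,"ty":0.0005,"tz":0.005,"rx":0,"ry":0,"rz":0,"jaw":0},
  {"tx":-0.03,"ty":0.0005,"tz":0.005,"rx":0,"ry":0,"rz":0,"jaw":0},
  {"tx":-0.036,"ty":0.0005,"tz":0.005,"rx":0,"ry":0,"rz":0,"jaw":0},
  {"tx":-0.039,"ty":0.0005,"tz":0.005,"rx":0,"ry":0,"rz":0,"jaw":0},
  {"tx":-0.039,"ty":0.0005,"tz":0.005,"rx":0,"ry":0,"rz":0,"jaw":0},
])

```text
time: 15.1
position: [0.5778, 0.0693, 0.0714]
tool_rot: [0.187, -3.136, -0.0]
ft_force: [-0.6, -0.3, -2.9]
grip_width: 0.156
```

```bash
python3 g.py .5952 .0714 .0713 186.8; python3 look.py p5
```

```text
t=15.10 pos [0.5778 0.0693 0.0714] yaw -173.16 tilt [-3.e-04  0.e+00 -1.e+00] F [-0.55 -0.28 -2.91] w 0.156
shift [-0.0175  0.      0.0001] rotvec [ 0.0001 -0.0003  0.0007] dyaw -0.0
```

View pics/p5.png

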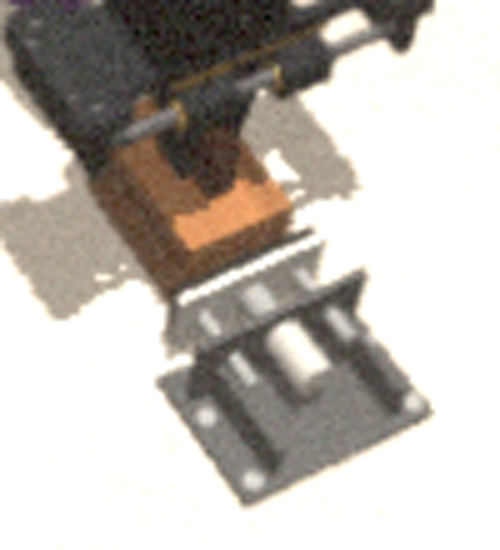

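carry_out([
  {"tx":-0.004,"ty":0,"tz":0,"rx":0,"ry":0,"rz":0,"jaw":0},
  {"tx":-0.007,"ty":0,"tz":0,"rx":0,"ry":0,"rz":0,"jaw":0},
  {"tx":-0.01,"ty":0,"tz":0,"rx":0,"ry":0,"rz":0,"jaw":0},
  {"tx":-0.013,"ty":0,"tz":0,"rx":0,"ry":0,"rz":0,"jaw":0},
  {"tx":-0.015,"ty":0,"tz":0,"rx":0,"ry":0,"rz":0,"jaw":0},
  {"tx":-0.015,"ty":0,"tz":0,"rx":0,"ry":0,"rz":0,"jaw":0},
])

```text
time: 15.9
position: [0.5922, 0.0708, 0.0713]
tool_rot: [0.187, -3.135, 0.0]
ft_force: [-4.1, -0.7, 0.2]
grip_width: 0.154
```

```bash
python3 g.py .5952 .0714 .0713 186.8; python3 look.py p6
```

```text
t=15.90 pos [0.5922 0.0708 0.0713] yaw -173.17 tilt [-1.2e-03 -4.0e-04 -1.0e+00] F [-4.1  -0.71  0.23] w 0.154
shift [-0.003   0.0002  0.    ] rotvec [-0.0002 -0.0013  0.0006] dyaw -0.0
```

View pics/p6.png

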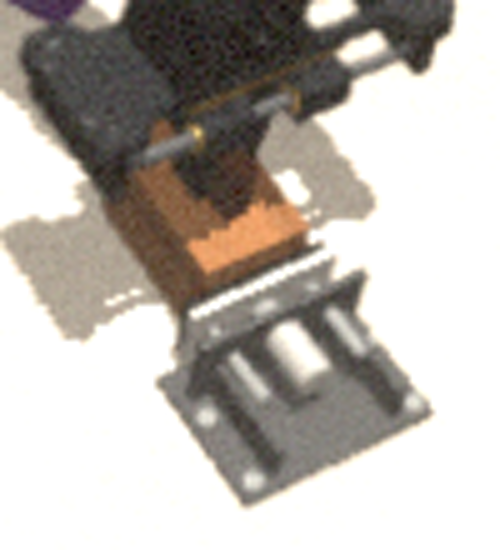

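carry_out([
  {"tx":-0.002,"ty":0,"tz":0,"rx":0,"ry":0,"rz":0,"jaw":0},
  {"tx":-0.004,"ty":0,"tz":0,"rx":0,"ry":0,"rz":0,"jaw":0},
  {"tx":-0.005,"ty":0,"tz":0,"rx":0,"ry":0,"rz":0,"jaw":0},
  {"tx":-0.005,"ty":0,"tz":0,"rx":0,"ry":0,"rz":0,"jaw":0},
])

```text
time: 16.45
position: [0.595, 0.0712, 0.0709]
tool_rot: [0.188, -3.13, 0.002]
ft_force: [-10.4, -2.8, 3.2]
grip_width: 0.156
```

```bash
python3 g.py .5952 .0714 .0713 186.8
```

```text
t=16.45 pos [0.595  0.0712 0.0709] yaw -173.14 tilt [-0.006  -0.0017 -1.    ] F [-10.4   -2.75   3.21] w 0.156
shift [-0.0003  0.0002 -0.0004] rotvec [-0.001  -0.0062  0.001 ] dyaw -0.1
```

At the predicted stop position with 10 N. I'll hold and check.

carry_out([
  {"tx":0,"ty":0,"tz":0,"rx":0,"ry":0,"rz":0,"jaw":0},
  {"tx":0,"ty":0,"tz":0,"rx":0,"ry":0,"rz":0,"jaw":0},
  {"tx":0,"ty":0,"tz":0,"rx":0,"ry":0,"rz":0,"jaw":0},
  {"tx":0,"ty":0,"tz":0,"rx":0,"ry":0,"rz":0,"jaw":0},
  {"tx":0,"ty":0,"tz":0,"rx":0,"ry":0,"rz":0,"jaw":0},
  {"tx":0,"ty":0,"tz":0,"rx":0,"ry":0,"rz":0,"jaw":0},
  {"tx":0,"ty":0,"tz":0,"rx":0,"ry":0,"rz":0,"jaw":0},
  {"tx":0,"ty":0,"tz":0,"rx":0,"ry":0,"rz":0,"jaw":0},
])

```text
time: 17.45
position: [0.595, 0.0712, 0.0709]
tool_rot: [0.188, -3.13, 0.002]
ft_force: [-9.7, -2.0, 2.5]
grip_width: 0.151
```

```bash
python3 g.py .5952 .0714 .0713 186.8; python3 look.py p7; python3 - <<'E'
from h import *
th=np.radians(6.8);bx=np.array([np.cos(th),np.sin(th),0]);by=np.array([-bx[1],bx[0],0])
from bench import ctrl
c=ctrl.get_state()["position"]; z0=c[2]-.0643; c=c*[1,1,0]
for sx,sy in((-1,-1),(1,-1),(1,1)):
    for z in(z0,z0+.058): print(sx,sy,round(z,3),((proj("scene",c+.045*sx*bx+.03*sy*by+[0,0,z])-(330,190)+.5)*5).round(0))
E
```

```text
t=17.45 pos [0.595  0.0712 0.0709] yaw -173.14 tilt [-0.0059 -0.0017 -1.    ] F [-9.7  -1.97  2.48] w 0.151
shift [-0.0002  0.0002 -0.0004] rotvec [-0.001  -0.0061  0.001 ] dyaw -0.1
-1 -1 0.007 [101. 212.]
-1 -1 0.065 [111. 142.]
1 -1 0.007 [194. 344.]
1 -1 0.065 [209. 276.]
1 1 0.007 [296. 298.]
1 1 0.065 [315. 229.]
```

View pics/p7.png

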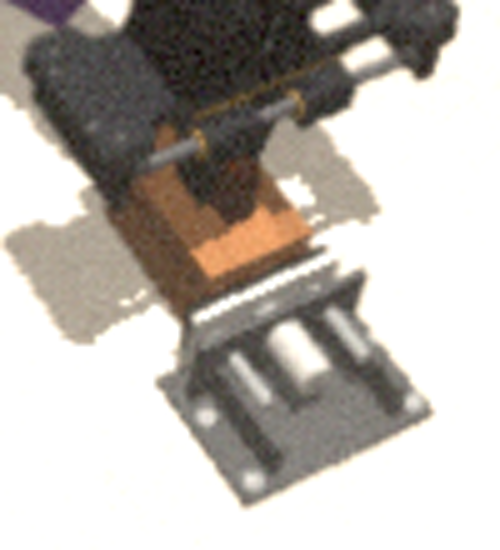

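Held, with the box square and the plate as far back as in the first press. Drawing back.

carry_out([
  {"tx":0.005,"ty":0,"tz":0,"rx":0,"ry":0,"rz":0,"jaw":0},
  {"tx":0.011,"ty":0,"tz":0,"rx":0,"ry":0,"rz":0,"jaw":0},
  {"tx":0.02,"ty":0,"tz":0,"rx":0,"ry":0,"rz":0,"jaw":0},
  {"tx":0.035,"ty":0,"tz":0,"rx":0,"ry":0,"rz":0,"jaw":0},
  {"tx":0.05,"ty":0,"tz":0,"rx":0,"ry":0,"rz":0,"jaw":0},
  {"tx":0.065,"ty":0,"tz":0,"rx":0,"ry":0,"rz":0,"jaw":0},
  {"tx":0.08,"ty":0,"tz":0,"rx":0,"ry":0,"rz":0,"jaw":0},
  {"tx":0.08,"ty":0,"tz":0,"rx":0,"ry":0,"rz":0,"jaw":0},
  {"tx":0.08,"ty":0,"tz":0,"rx":0,"ry":0,"rz":0,"jaw":0},
])

```text
time: 18.62
position: [0.5188, 0.0619, 0.0719]
tool_rot: [-0.186, 3.135, -0.0]
ft_force: [0.2, -0.6, -1.8]
grip_width: 0.158
```

```bash
python3 g.py .515 .0614 .065 186.8; python3 look.py p8
```

```text
t=18.62 pos [0.5188 0.0619 0.0719] yaw -173.19 tilt [ 1.4e-03 -2.0e-04 -1.0e+00] F [ 0.21 -0.56 -1.77] w 0.158
shift [ 0.0039 -0.      0.0069] rotvec [-0.0003  0.0013  0.0002] dyaw -0.0
```

View pics/p8.png

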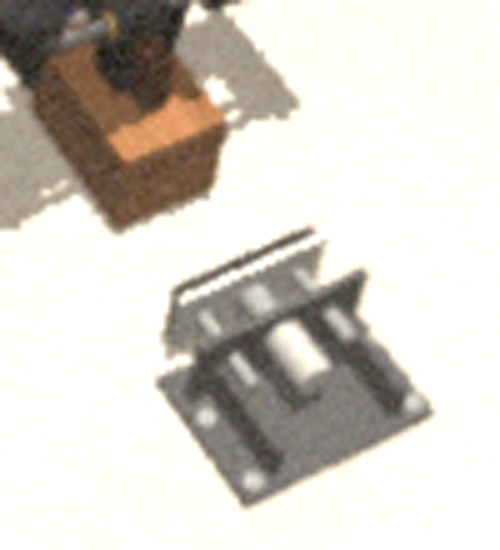

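The plate is out again. I'll lower gently to the table.

carry_out([
  {"tx":0,"ty":0,"tz":0.003,"rx":0,"ry":0,"rz":0,"jaw":0},
  {"tx":0,"ty":0,"tz":0.005,"rx":0,"ry":0,"rz":0,"jaw":0},
  {"tx":0,"ty":0,"tz":0.007,"rx":0,"ry":0,"rz":0,"jaw":0},
  {"tx":0,"ty":0,"tz":0.0075,"rx":0,"ry":0,"rz":0,"jaw":0},
  {"tx":0,"ty":0,"tz":0.0075,"rx":0,"ry":0,"rz":0,"jaw":0},
])

```text
time: 19.3
position: [0.5182, 0.0623, 0.0643]
tool_rot: [0.187, -3.136, 0.0]
ft_force: [-1.3, 0.7, 1.3]
grip_width: 0.156
```

```bash
python3 g.py .515 .0614 .0643 186.8
```

```text
t=19.30 pos [0.5182 0.0623 0.0643] yaw -173.16 tilt [-0. -0. -1.] F [-1.28  0.75  1.33] w 0.156
shift [ 0.0033 -0.0005  0.    ] rotvec [-0.     -0.      0.0007] dyaw -0.0
```

carry_out([
  {"tx":0,"ty":0,"tz":0,"rx":0,"ry":0,"rz":0,"jaw":0.2},
  {"tx":0,"ty":0,"tz":0,"rx":0,"ry":0,"rz":0,"jaw":0.3},
  {"tx":0,"ty":0,"tz":0,"rx":0,"ry":0,"rz":0,"jaw":0.5},
  {"tx":0,"ty":0,"tz":0,"rx":0,"ry":0,"rz":0,"jaw":0.7},
  {"tx":0,"ty":0,"tz":0,"rx":0,"ry":0,"rz":0,"jaw":0.7},
  {"tx":0,"ty":0,"tz":0,"rx":0,"ry":0,"rz":0,"jaw":0.7},
  {"tx":0,"ty":0,"tz":0,"rx":0,"ry":0,"rz":0,"jaw":0.7},
  {"tx":0,"ty":0,"tz":0,"rx":0,"ry":0,"rz":0,"jaw":0.7},
  {"tx":0,"ty":0,"tz":0,"rx":0,"ry":0,"rz":0,"jaw":0.7},
])

```text
time: 20.42
position: [0.5182, 0.062, 0.064]
tool_rot: [-0.187, 3.136, -0.0]
ft_force: [-0.7, 0.7, 0.7]
grip_width: 0.698
```

```bash
python3 g.py .515 .0614 .0643 186.8
```

```text
t=20.43 pos [0.5182 0.062  0.064 ] yaw -173.17 tilt [ 0.e+00 -1.e-04 -1.e+00] F [-0.73  0.71  0.72] w 0.698
shift [ 0.0033 -0.0003 -0.0003] rotvec [-0.0001 -0.      0.0006] dyaw -0.0
```

Released. I'll rise straight up.

carry_out([
  {"tx":0,"ty":0,"tz":-0.01,"rx":0,"ry":0,"rz":0,"jaw":0.7},
  {"tx":0,"ty":0,"tz":-0.03,"rx":0,"ry":0,"rz":0,"jaw":0.7},
  {"tx":0,"ty":0,"tz":-0.06,"rx":0,"ry":0,"rz":0,"jaw":0.7},
  {"tx":0,"ty":0,"tz":-0.09,"rx":0,"ry":0,"rz":0,"jaw":0.7},
  {"tx":0,"ty":0,"tz":-0.12,"rx":0,"ry":0,"rz":0,"jaw":0.7},
  {"tx":0,"ty":0,"tz":-0.15,"rx":0,"ry":0,"rz":0,"jaw":0.7},
  {"tx":0,"ty":0,"tz":-0.15,"rx":0,"ry":0,"rz":0,"jaw":0.7},
  {"tx":0,"ty":0,"tz":-0.15,"rx":0,"ry":0,"rz":0,"jaw":0.7},
])

```text
time: 21.42
position: [0.518, 0.062, 0.2142]
tool_rot: [-0.187, 3.136, -0.001]
ft_force: [-0.3, 0.7, -0.5]
grip_width: 0.699
```

```bash
python3 g.py .515 .0614 .0643 186.8; python3 - <<'E'
from bench import get_image
import cv2
cv2.imwrite("pics/f1.png",cv2.resize(cv2.convertScaleAbs(get_image("scene")[90:300,220:440,::-1],alpha=1.8),None,fx=2.7,fy=2.7))
E
```

```text
t=21.43 pos [0.518  0.062  0.2142] yaw -173.17 tilt [ 3.e-04 -6.e-04 -1.e+00] F [-0.29  0.67 -0.47] w 0.699
shift [ 3.100e-03 -1.000e-04  1.499e-01] rotvec [-0.0006  0.0002  0.0006] dyaw -0.0
```

View pics/f1.png

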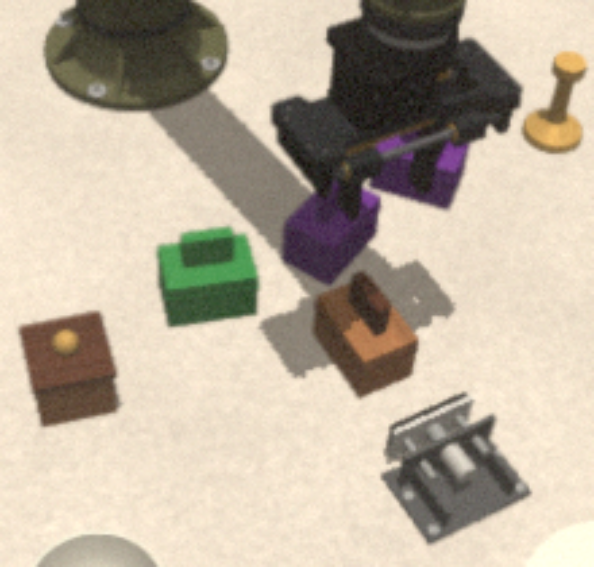

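The box stands upright at about (365,335) in this crop, clear of the stamp. The plate is sprung out, the gripper is clear and the look-alikes are where they were.

```bash
python3 -c "
from bench import ctrl;print(ctrl.close_job())"
```

```text
the job is handed in; nothing more can be done
None
```

The job is done and handed in at about 21.5 s. I gripped the brown bar-handled box by its bar and pressed the middle of a long side into the stamp. I drew it back, turned it a quarter turn and pressed the middle of a short end. Then I set it down and let go.

- **Presses:** I held the box about 7 mm over the table for both. Each went to the plate's stop at about 10–11 N and held for at least 1 s. The two stop positions agree within 0.2 mm, and the plate sprang out after each press.
- **End state:** In the last picture the box stands upright, about 6–7 cm in front of the stamp. The gripper is open 15 cm above, and the green and purple look-alikes are where they were.
- **Disagreements:** In the first two-view measurement the lid height read about 5 mm low (53 mm against 58 mm), and single-view positions differed by up to 5 mm. The bar height and the contact positions matched expectation. The box's corners in the scene view sat within about 1–2 px of prediction while it was held.

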